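Load a label roll and hold back the tension arm

ROBOT

A 7-joint arm with a two-finger parallel gripper is mounted at the origin on the work surface. World frame = base frame: x ahead of the robot, y to its left, z up, the work surface at z = 0. Lengths are in m, angles in rad, forces in N, time in s.
With the tool pointing down it reaches from about 0.425 to 0.925 m from the base axis. Payload 6.8 kg.
Tool frame: the origin (TCP) lies where the fingers leave the gripper's body, on its centre line; the fingertips stand 73 mm ahead of it and the grasp point (between the pads) lies 54 mm ahead of it; z points along the fingers, y is the line along which they close (so a half turn about z gives the same grasp; the last joint's range is limited). The gripper opens to 85 mm and grips with 20 to 120 N. Pads are 22 mm wide; open, the fingers measure 114 mm over their backs; the gripper's body (76 mm by 85 mm) begins 54 mm behind the grasp point. The pads swing forward as they close: fully open they stand 13 mm farther back than shut.
Start: joints at [-1.415, 0.477, 0.022, 1.555, -0.011, 1.109, -0.083], TCP at [0.176, 0.652, 0.304] pointing down, gripper open.
Joint ranges: [-2.96, 2.96], [-0.34, 2.1], [-1.41, 1.46], [0.24, 2.44], [-1.37, 4.51], [0.17, 1.92], [-2.96, 2.96]. Speed limits (rad/s): [2.39, 2.39, 3.14, 3.14, 3.14, 3.14, 3.14].

INTERFACE

Orientations are given as a rotation vector (axis times angle).
In Python, from bench import r, grab_frame, camera_info gives the robot as it stands.
- The arm moves only by the shell command python3 -m pendant 'ROWS' [OPENING] [FORCE]. ROWS is rows parted by semicolons, their numbers by spaces, 1 to 5 of them, each of 6 numbers: dx, dy, dz in m, then a rotation vector rx, ry, rz in rad; each row is the pose to reach, as a shift and turn from the pose commanded when the command began, along the tool's axes at that moment; what a row does not reach only later rows make up. A row lasts 1/10 s, in which the tool goes at most 0.05 m and 0.15 rad, less where a joint would pass 70% of its speed; a pose out of reach is approached as far as the arm can. OPENING is the finger opening in m, set as the command begins (- or left out keeps the last). The fingers move at their own pace and stop on an object; FORCE is the grip in N (left out, the last holds). Time passes only in rows, so rows that do not move let the fingers close. It prints the time, the measured TCP pose, the force, the opening and the grip force at its end.
- r.get_obs(): the state, without advancing time (a new reading comes with each control period).
- grab_frame(name): name is "side" or "top" or "wrist"; returns (picture, depth): 400x640x3 uint8, blue, green, red; 400x640 float32, m along the optical axis (not along the pixel's ray), 0 where there is no reading.
- camera_info(name): a dict with "camera_matrix" (3x3 intrinsics, pixels), "R" (3x3) and "t" (3): a world point X has camera coordinates R X + t. Camera axes: x right, y down, z forward; pixel columns grow to the right and rows downward; lengths in m; the calibration is good to about 2 mm. A picture is of the moment at which its call begins: read the wrist's pose just before it. camera_info takes no time and is no camera call; for the wrist camera it gives the pose at the moment of the call.
- r.hand_in(): hands the job in; it is judged then, once.
The state is a dict: "clock": time; "joints": joint angles; "qvel": joint speeds; "tau": joint torques, N m; "tcp_pos": TCP position; "orientation": TCP orientation; "contact_force": force on the tool from outside, world axes, zero at the start; "moment": the same for the moment, N m; "grip_width": finger opening in m; "gripper_force": force on a finger pad.
Only numpy, scipy, OpenCV 4.12 (cv2) and the standard library are available. Lean on these libraries where they do the work, as an engineer would, in place of code of your own. Each camera call takes 0.05 s, during which the arm holds its last target. There are 200 camera calls.

TASK

Put the orange label roll onto the dispenser's upright spindle, pushed all the way down onto its flange, and let go of it; leave the blue and white rolls standing where they are. Then swing the yellow spring-loaded tension arm by its white roller fully round against its spring to the red stop pin, and keep holding it there, as for threading the labels: the job finishes with the gripper still holding the arm at its stop, not letting it spring back.

Things in the scene. Friction and masses are not known exactly. Their poses are not given: they have to be found in the camera images.
- orange_roll: Label roll to load: orange, a 56 mm diameter cylinder standing on end, 54 mm tall, with a cardboard core that stands 2 mm higher (56 mm in all) and has a 25 mm through hole; about 120 g. Origin: centre of its underside; z is its axis (up). It starts standing upright on the table with the two other rolls, in any of the three places.
- orange_roll_top (a point): Centre of the top end of the orange roll's core, 56 mm above its underside.
- blue_roll: Another roll of the same size, blue, standing on the table; not to be used. Origin: centre of its underside.
- white_roll: Another roll of the same size, white, standing on the table; not to be used. Origin: centre of its underside.
- dispenser: Label dispenser, fixed to the table: aluminium plate 200 mm (x) by 330 mm (y), 12 mm thick, with the spindle at (0, +105) mm and the arm's pivot at (+45, -25) mm in its frame; z up. Along its -y edge (y = -156 mm) runs a grey bar, top 30 mm above the table; a grey guide post, 24 mm wide, 61 mm high, stands at (+75, +45) mm. Origin: centre of the plate's underside, on the table.
- spindle_seat (a point): On the spindle's axis at the top of its black flange (60 mm diameter), 16 mm above the table: where the centre of the roll's underside comes when it is fully down. The spindle is an upright brass pin 20 mm in diameter, tapering to 10 mm over its last 10 mm.
- spindle_tip (a point): Centre of the spindle's tip, 70 mm above the seat, 86 mm above the table.
- pivot_axis (a point): On the tension arm's vertical pivot axis, at the plate's top face (12 mm above the table). Hub 30 mm diameter, top 46 mm above the table, with a small spring coil round its top (looks only, 8 mm higher).
- roller_top (a point): Centre of the red top of the white upright roller at the end of the tension arm, 110 mm from the pivot axis, 90 mm above the table. The roller is 18 mm in diameter, fixed to the arm, smooth and free all round from the yellow bar's top (40 mm above the table) up to 90 mm. The bar is flat, 18 mm wide, 8 mm thick.
- tension_arm (a joint): Angle of the yellow tension arm about its pivot: 0 = at rest, held there by its spring (roller at (-56, -68) mm in the dispenser's frame); grows anticlockwise seen from above, roller moving away from the robot, to 1.0 rad at the red stop pin (roller at (+26, -133) mm). The spring takes 3 N at the roller to start, 7 N at the stop, and returns the arm as soon as it is let go.
Things that resemble listed ones, but are neither listed nor needed, are in the scene too. Of the things like the orange_roll, leave any that is green; of the rest the larger one is meant.

How it is judged:
On the way, in this order (a step that is already met when the one before it is completed fails the run):
1. the orange roll is fully down on the spindle and let go (horizontal distance between orange_roll and spindle_seat below 0.005 m and z of orange_roll in the frame of spindle_seat below 0.004 m and angle between orange_roll's own z axis and vertical below 0.08 rad and contact force between the fingers and orange_roll below 0.1 N and linear speed of orange_roll below 0.03 m/s), for 0.2 s.
2. the gripper holds the tension arm at its stop (value of joint tension_arm above 0.93 rad and contact force between the fingers and tension_arm above 2 N), for 0.3 s.
At the end, for the whole second after the job is handed in: The orange roll sits on the spindle (within 5 mm of its axis, within 4 mm of the flange, upright within 0.08 rad), at rest and untouched by the fingers, and the fingers still hold the tension arm at its stop (angle above 0.93 of 1.0 rad, finger force on it above 2 N) (all of step 1 and all of step 2); the arm keeps its last pose, push and grip.
It fails at once if the blue roll is shifted by more than 30 mm or tipped over (distance of blue_roll from where it was at the start of the episode above 0.03 m or angle between blue_roll's own z axis and vertical above 0.35 rad).
It fails at once if the white roll is shifted by more than 30 mm or tipped over (distance of white_roll from where it was at the start of the episode above 0.03 m or angle between white_roll's own z axis and vertical above 0.35 rad).
It also fails if it takes over 54 s, if anything falls off the work surface, if the arm or the gripper's body presses on something with over 40 N, if the wrist force passes 120 N, or if a joint passes its speed limit or range.

## Working session

There is one attempt and no reset: what is moved stays moved. The work goes in short steps, Python scripts to look and compute and a shell command to move; the robot and the scene stay as the last step left them, time stands still between calls to the robot, and variables do not carry over. Pictures are saved under pics/ and viewed, at most 10 in all, crops included, and the job is handed in when it is done.

```bash
mkdir -p pics; ls
python3 - <<'E'
from bench import r, grab_frame, camera_info
import cv2,numpy as np
for n in("side","top"):
    p,d=grab_frame(n); cv2.imwrite(f"pics/{n}0.png",p); np.save(f"pics/{n}0.npy",d)
    c=camera_info(n); print(n,c["camera_matrix"].round(1).tolist(),(-c["R"].T@c["t"]).round(3),c["R"].round(2).tolist())
o=r.get_obs(); print(o["clock"],o["tcp_pos"],o["orientation"],o["grip_width"])
E
```

```text
pics
side [[386.3, 0.0, 319.8], [0.0, 386.3, 200.0], [0.0, 0.0, 1.0]] [0.414 0.771 0.52 ] [[-0.99, -0.12, -0.01], [-0.05, 0.51, -0.86], [0.11, -0.85, -0.52]]
top [[452.2, 0.0, 322.0], [0.0, 452.2, 205.7], [0.0, 0.0, 1.0]] [0.334 0.052 1.124] [[0.02, -1.0, -0.01], [-0.98, -0.02, -0.18], [0.18, 0.02, -0.98]]
0.1 [0.17587693 0.65126115 0.30303581] [-4.13047070e-01 -3.11423404e+00  2.51257700e-03] 0.08547164042857124
```

View pics/side0.png

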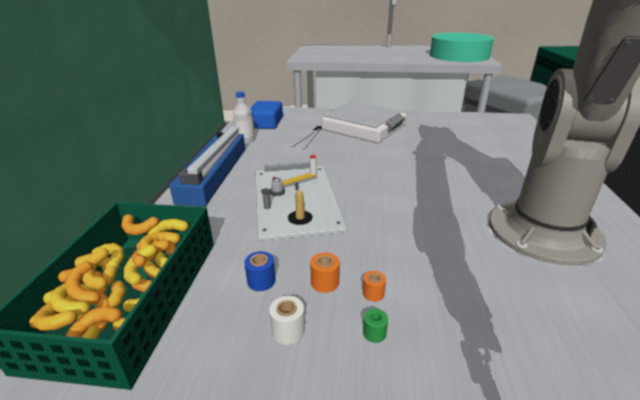

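View pics/top0.png

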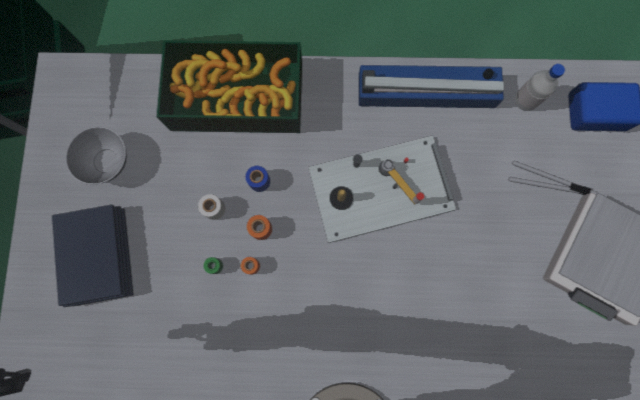

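Side view: large orange roll at (325,272), blue (260,270), white (288,320), small orange (374,286), small green (375,325). The spindle tip is near (299,188) and the roller's red top near (313,157). 
Top view: large orange (259,227), small orange (250,265), green (213,265), blue (257,178), white (209,206), spindle (342,196), roller top (420,197).

Could be mistaken for the target: small orange (250,265), green (213,265), and the bananas in the crate. The description picks the larger orange one at (259,227). I'll check that with a crop.

```bash
cat > h.py <<'E'
import numpy as np, cv2
from bench import r, grab_frame, camera_info
def ray(c,uv):
    K=c["camera_matrix"]; d=c["R"].T@np.linalg.inv(K)@np.array([uv[0],uv[1],1.]); return -c["R"].T@c["t"], d/np.linalg.norm(d)
def plane(c,uv,z):
    o,d=ray(c,uv); return o+d*(z-o[2])/d[2]
def tri(rays):
    A=sum(np.eye(3)-np.outer(d,d) for o,d in rays); b=sum((np.eye(3)-np.outer(d,d))@o for o,d in rays)
    X=np.linalg.solve(A,b); return X,[round(1000*np.linalg.norm(np.cross(X-o,d)),1) for o,d in rays]
def proj(c,X):
    p=c["camera_matrix"]@(c["R"]@np.asarray(X)+c["t"]); return p[:2]/p[2]
def blobs(p,lo,hi,box,mn=8):
    h=cv2.cvtColor(p,cv2.COLOR_BGR2HSV); m=cv2.inRange(h,np.array(lo),np.array(hi))
    x0,y0,x1,y1=box; k=np.zeros_like(m); k[y0:y1,x0:x1]=m[y0:y1,x0:x1]
    n,l,s,c=cv2.connectedComponentsWithStats(k)
    return [(c[i].round(1).tolist(),s[i].tolist()) for i in range(1,n) if s[i][4]>=mn],k
E
python3 - <<'E'
import cv2,numpy as np
s=cv2.imread("pics/side0.png");t=cv2.imread("pics/top0.png")
R=lambda a:cv2.resize(a,(400,300),interpolation=cv2.INTER_CUBIC)
a=R(s[240:345,240:380]);b=R(s[145:235,250:370]);c=R(t[160:280,190:350][:,:]);c=R(t[165:285,190:350]);d=R(t[135:240,300:440])
cv2.imwrite("pics/crop1.png",np.vstack([np.hstack([a,b]),np.hstack([c,d])]))
E
```

```text
(no output)
```

View pics/crop1.png

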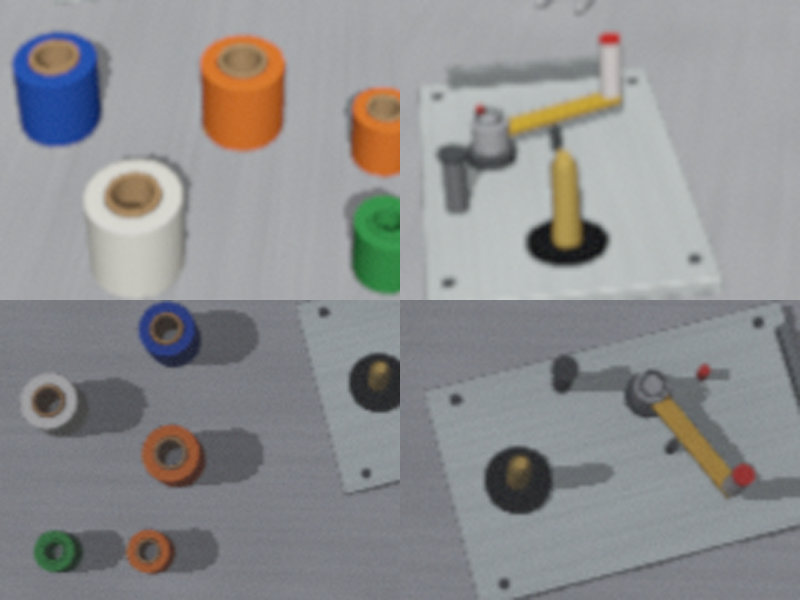

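The crop confirms the choice: the large orange roll has a 56 mm class body like blue and white, and the orange one beside it is clearly smaller. Next I measure.

Run:
```python
from h import *
s=cv2.imread("pics/side0.png");t=cv2.imread("pics/top0.png");cs=camera_info("side");ct=camera_info("top")
def T(n,a,b): X,e=tri([ray(cs,a),ray(ct,b)]); print(n,X.round(4),e)
T("core",(324.7,261),(258.8,226.2));T("tip",(299.8,190.6),(341.3,192));T("roller",(312.7,156.7),(420.1,195.9))
T("blue",(240+54*.35,240+56*.35),(190+167/2.5,165+28/2.5));T("white",(240+133*.35,240+193*.35),(190+48/2.5,165+101/2.5))
T("stop pin",(250+80*.3,145+108*.3),(300+304*.35,135+70*.35))
T("hub",(250+88*.3,145+114*.3),(300+252*.35,135+83*.35))
for n,p,c,box in(("side",s,cs,(240,180,345,300)),("top",t,ct,(230,170,370,250))):
  print(n,"black",[(b,plane(c,b[0],.016).round(4)) for b in blobs(p,(0,0,0),(180,255,45),box,60)[0]])
  print(n,"orange",[b for b in blobs(p,(4,170,60),(14,255,255),box,60)[0]])
  print(n,"red",[b for b in blobs(p,(172,120,60),(180,255,255),(250,130,450,220),4)[0]],[b for b in blobs(p,(0,150,60),(4,255,255),(250,130,450,220),4)[0]])
# depth check: orange pixels heights & circle fit of top face
for n,c,p,box in(("side",cs,s,(300,245,350,300)),("top",ct,t,(240,210,280,245))):
  d=np.load(f"pics/{n}0.npy"); m=blobs(p,(3,120,50),(18,255,255),box,20)[1]; v,u=np.nonzero(m)
  Pc=(np.linalg.inv(c["camera_matrix"])@np.c_[u,v,np.ones(len(u))].T)*d[v,u]; W=(c["R"].T@(Pc-c["t"][:,None])).T
  w=W[W[:,2]>.045]; cc,rr=cv2.minEnclosingCircle((w[:,:2]*1000).astype(np.float32)); print(n,len(w),W[:,2].max().round(4),np.median(w[:,2]).round(4),cc,rr)
```

```text
core [0.4756 0.219  0.0521] [np.float64(0.1), np.float64(0.1)]
tip [0.5543 0.0236 0.0872] [np.float64(1.2), np.float64(1.2)]
roller [ 0.5492 -0.1604  0.0868] [np.float64(0.6), np.float64(0.6)]
blue [0.5981 0.2293 0.0532] [np.float64(0.3), np.float64(0.3)]
white [0.5236 0.3409 0.0538] [np.float64(0.0), np.float64(0.0)]
stop pin [ 0.6536 -0.1394  0.03  ] [np.float64(0.3), np.float64(0.3)]
hub [ 0.635  -0.0912  0.0511] [np.float64(0.4), np.float64(0.4)]
side black [(([299.7, 218.2], [289, 212, 23, 12, 139]), array([0.555 , 0.0298, 0.016 ]))]
side orange [([324.6, 274.6], [311, 253, 28, 39, 749])]
side red [] [([312.5, 156.5], [311, 156, 4, 2, 8])]
top black []
top orange []
top red [] [([406.0, 159.8], [405, 159, 3, 2, 4]), ([419.6, 196.0], [417, 193, 6, 7, 27])]
side 398 0.5199 0.0532 (449.4077453613281, 483.6568298339844) 289.2589416503906
top 262 0.0595 0.0542 (475.81134033203125, 221.23292541503906) 27.041357040405273
```

```bash
cat >> h.py <<'E'
from scipy.spatial.transform import Rotation as Ro
def go(X):
    o=r.get_obs(); M=Ro.from_rotvec(o["orientation"]).as_matrix(); print("t",o["clock"],"tool delta",(M.T@(np.array(X)-o["tcp_pos"])).round(4),"tcp",o["tcp_pos"].round(4),"yaxis",M[:,1].round(3),"z",M[:,2].round(3),"F",np.round(o["contact_force"],1))
E
python3 -m pendant '-0.04 -0.034 0.01 0 0 0;-0.08 -0.068 0.02 0 0 0;-0.12 -0.102 0.03 0 0 0;-0.16 -0.136 0.04 0 0 0;-0.2 -0.17 0.05 0 0 0'
python3 -m pendant '-0.04 -0.034 0.01 0 0 0;-0.08 -0.068 0.02 0 0 0;-0.12 -0.102 0.03 0 0 0;-0.16 -0.136 0.04 0 0 0;-0.18 -0.153 0.04 0 0 0'
python3 - <<'E'
from h import *
go((.4757,.2205,.089))
c=camera_info("wrist");p,d=grab_frame("wrist");cv2.imwrite("pics/w1.png",p);np.savez("pics/w1.npz",R=c["R"],t=c["t"],K=c["camera_matrix"])
print(-c["R"].T@c["t"],proj(c,(.4757,.2205,.056)))
E
```

```text
clock: 0.6
tcp_pos: [0.3159, 0.4473, 0.2566]
orientation: [-0.413, -3.114, 0.001]
contact_force: [1.1, 0.9, -0.3]
grip_width: 0.0854
gripper_force: 0.0
clock: 1.1
tcp_pos: [0.4497, 0.2515, 0.2161]
orientation: [-0.416, -3.113, 0.003]
contact_force: [-0.1, 1.0, -0.2]
grip_width: 0.0852
gripper_force: 0.0
t 1.1 tool delta [-0.0333 -0.0228  0.1271] tcp [0.4497 0.2515 0.2161] yaxis [ 0.263  0.965 -0.002] z [-0.001 -0.002 -1.   ] F [-0.1  1.  -0.2]
[0.38009846 0.2700879  0.28469587] [288.04210665 252.85119704]
```

View pics/w1.png

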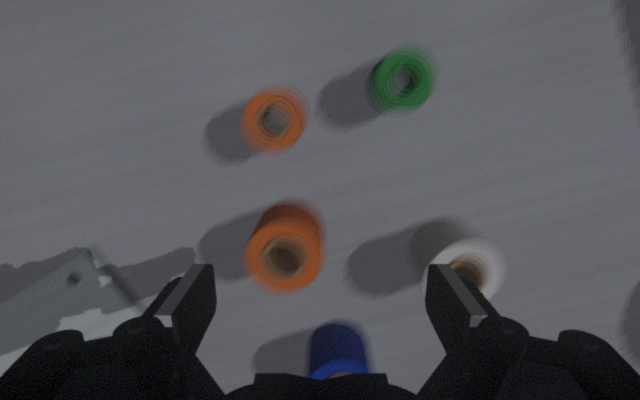

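The wrist view shows the large orange roll's core at (286,256), against a prediction of (288,253), with blue at (340,370) and white at (465,270). It is blurred by motion, so I settle above it and measure again.

```bash
python3 -m pendant '-0.022 -0.015 0.02 0 0 0;-0.022 -0.015 0.04 0 0 0;-0.022 -0.015 0.04 0 0 0;-0.022 -0.015 0.04 0 0 0' | head -2
python3 - <<'E'
from h import *
go((.4757,.2205,.089))
c=camera_info("wrist");p,d=grab_frame("wrist");cv2.imwrite("pics/w2.png",p)
print(proj(c,(.4757,.2205,.056)))
B,m=blobs(p,(3,120,40),(16,255,255),(180,160,440,400),200)
for b in B: print(b)
h=cv2.cvtColor(p,cv2.COLOR_BGR2HSV); u,v=map(int,proj(c,(.4757,.2205,.056)))
# depth cloud near the roll, top face circle
vv,uu=np.mgrid[max(0,v-90):min(400,v+90),max(0,u-100):u+100]; vv=vv.ravel();uu=uu.ravel();dd=d[vv,uu]
P=(np.linalg.inv(c["camera_matrix"])@np.c_[uu,vv,np.ones(len(uu))].T)*dd; W=(c["R"].T@(P-c["t"][:,None])).T
ok=(dd>0)&(W[:,2]>.048)&(W[:,2]<.065)&(np.hypot(W[:,0]-.4757,W[:,1]-.2205)<.045)
w=W[ok];print(ok.sum(),w[:,2].mean(),cv2.minEnclosingCircle((w[:,:2]*1e3).astype(np.float32)))
E
```

```text
clock: 1.55
tcp_pos: [0.4659, 0.2349, 0.1771]
t 1.55 tool delta [-0.0133 -0.0113  0.0881] tcp [0.4659 0.2349 0.1771] yaxis [ 0.26   0.966 -0.001] z [-0.001 -0.    -1.   ] F [-0.  -0.6  0.7]
[301.38354862 249.69881216]
([303.1, 235.5], [255, 185, 94, 107, 5491])
5404 0.052666879913922084 ((477.4407653808594, 219.23085021972656), 28.193891525268555)
```

The wrist depth gives the top face at (0.4774, 0.2192), radius 28.2 mm, height about 0.054. That agrees with the two-view result, so I descend and grip.

```bash
python3 -m pendant '-0.014 -0.0115 0 0 0 0;-0.014 -0.0115 0.01 0 0 0;-0.014 -0.0115 0.02 0 0 0;-0.014 -0.0115 0.02 0 0 0' | head -2
python3 -c "
from h import *
go((.4765,.22,.089))"
```

```text
clock: 2.0
tcp_pos: [0.4755, 0.2203, 0.1557]
t 2.0 tool delta [-0.0012  0.0001  0.0667] tcp [0.4755 0.2203 0.1557] yaxis [ 0.26   0.966 -0.001] z [-0.002 -0.001 -1.   ] F [-1.   0.6  0. ]
```

```bash
python3 -m pendant '-0.001 0 0.03 0 0 0;-0.001 0 0.055 0 0 0;-0.001 0 0.066 0 0 0;-0.001 0 0.066 0 0 0;-0.001 0 0.066 0 0 0' | head -2
python3 -m pendant '0 0 0 0 0 0;0 0 0 0 0 0;0 0 0 0 0 0;0 0 0 0 0 0;0 0 0 0 0 0' 0.03 30
python3 -m pendant '0 0 -0.04 0 0 0;0 0 -0.08 0 0 0;0 0 -0.09 0 0 0;0 0 -0.09 0 0 0;0 0 -0.09 0 0 0'
python3 -c "
from h import *
go((.554,.024,.22))
c=camera_info('wrist');p,d=grab_frame('wrist');cv2.imwrite('pics/w3.png',p)
c2=camera_info('side');p2,d=grab_frame('side');cv2.imwrite('pics/s3.png',p2);cv2.imwrite('pics/c3.png',np.hstack([cv2.resize(p,(400,250)),cv2.resize(p2,(400,250))]))"
```

```text
clock: 2.5
tcp_pos: [0.478, 0.2198, 0.0916]
clock: 3.0
tcp_pos: [0.4784, 0.2197, 0.0924]
orientation: [0.413, 3.113, 0.002]
contact_force: [-1.6, -0.4, 7.6]
grip_width: 0.0563
gripper_force: 30.7
clock: 3.5
tcp_pos: [0.4772, 0.2192, 0.1804]
orientation: [-0.413, -3.113, 0.001]
contact_force: [-0.2, 0.4, -1.0]
grip_width: 0.0563
gripper_force: 33.2
t 3.5 tool delta [-0.125  -0.1685 -0.0396] tcp [0.4772 0.2192 0.1804] yaxis [ 0.261  0.965 -0.001] z [-0.001 -0.    -1.   ] F [-0.2  0.4 -1. ]
```

View pics/c3.png

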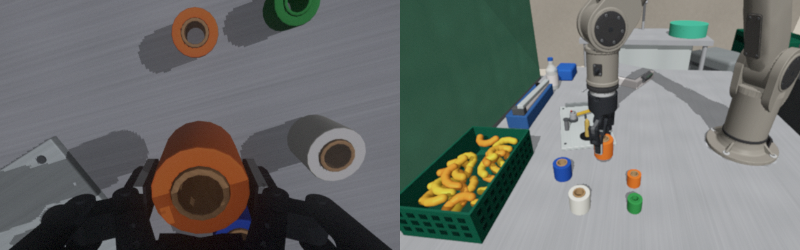

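The roll is held cleanly, with its core visible at wrist pixel (320,310) full scale and the neighbours undisturbed. Next I move to a place where the wrist camera sees the spindle.

```bash
python3 -m pendant '-0.03 -0.01 -0.04 0 0 0;-0.07 -0.02 -0.06 0 0 0;-0.11 -0.04 -0.07 0 0 0;-0.15 -0.055 -0.07 0 0 0;-0.164 -0.058 -0.07 0 0 0'|head -2
python3 -m pendant '0 0 0 0 0 0;0 0 0 0 0 0;0 0 0 0 0 0'
python3 - <<'E'
from h import *
go((.554,.024,.22))
c=camera_info('wrist');p,d=grab_frame('wrist');cv2.imwrite('pics/w4.png',p)
np.savez('pics/w4.npz',R=c["R"],t=c["t"],camera_matrix=c["camera_matrix"],d=d)
print(proj(c,(.554,.024,.086)),proj(c,(.554,.024,.016)))
E
```

```text
clock: 4.1
tcp_pos: [0.6237, 0.1158, 0.25]
clock: 4.4
tcp_pos: [0.6196, 0.1223, 0.25]
orientation: [-0.409, -3.112, 0.0]
contact_force: [0.3, 0.2, -2.0]
grip_width: 0.0563
gripper_force: 33.2
t 4.4 tool delta [ 0.0379 -0.1119  0.0302] tcp [0.6196 0.1223 0.25  ] yaxis [ 0.259  0.966 -0.   ] z [-0.003  0.    -1.   ] F [ 0.3  0.2 -2. ]
[148.25368387 150.14131145] [186.72271338 137.8664398 ]
```

View pics/w4.png

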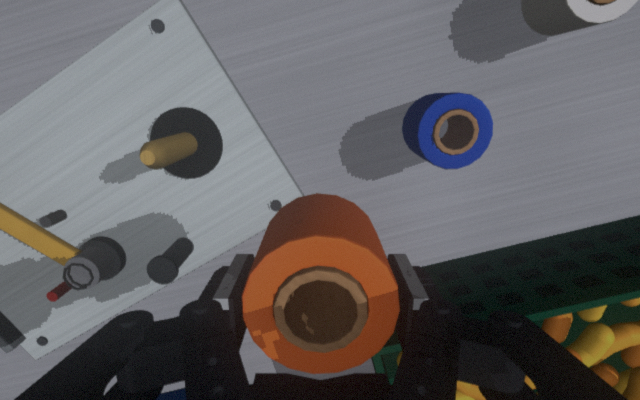

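The wrist view shows the spindle tip at (149,155), flange disc centre near (185,143), and the held roll's core centre near (321,310). I compute positions from these.

Run:
```python
from h import *
p=cv2.imread('pics/w4.png');c=dict(np.load('pics/w4.npz'));o=r.get_obs()
h=cv2.cvtColor(p,cv2.COLOR_BGR2HSV)
m=np.zeros((400,640),np.uint8); m[100:185,148:228]=(h[100:185,148:228,2]<70)*255
m=cv2.morphologyEx(m,cv2.MORPH_OPEN,np.ones((5,5)))
k=max(cv2.findContours(m,0,1)[0],key=cv2.contourArea); hu=cv2.convexHull(k)
e=cv2.fitEllipse(hu); print("flange",e,plane(c,e[0],.016),cv2.contourArea(k))
W=np.array([plane(c,q[0],.016)[:2]*1e3 for q in hu]); print("circle",cv2.minEnclosingCircle(W.astype(np.float32)))
print("tip",plane(c,(149,155),.086)); ct=camera_info("top");cs=camera_info("side")
print("tip tri3",tri([ray(c,(149,155)),ray(ct,(341.3,192)),ray(cs,(299.8,190.6))]), tri([ray(c,(149,155)),ray(cs,(299.8,190.6))]))
# held roll: orange outer top circle via core rim
B,mm=blobs(p,(3,150,30),(12,255,255),(235,185,410,380),500);print("orange",B)
b,mb=blobs(p,(5,40,60),(25,170,255),(265,255,380,360),100);print("brown",b)
mb=cv2.morphologyEx(mb,cv2.MORPH_OPEN,np.ones((3,3)));k=max(cv2.findContours(mb,0,1)[0],key=cv2.contourArea);e=cv2.fitEllipse(cv2.convexHull(k));print(e)
X=plane(c,e[0],o["tcp_pos"][2]-.0364); print("roll top",X, "rel tcp",X-o["tcp_pos"])
dd=c["d"][mb>0];print("ring depth",np.percentile(dd[dd>0],[5,25,50]), "pred",(c["R"]@X+c["t"])[2])
for X in((.634,-.091,.012),): print(proj(c,X))
```

```text
flange ((185.76974487304688, 142.2921905517578), (67.31348419189453, 73.83533477783203), 129.52890014648438) [0.55724041 0.02190082 0.016     ] 2735.5
circle ((557.992431640625, 21.794506072998047), 29.846200942993164)
tip [0.55706819 0.02323238 0.086     ]
tip tri3 (array([0.55531087, 0.02344211, 0.08676089]), [np.float64(1.7), np.float64(0.4), np.float64(2.1)]) (array([0.55521278, 0.02276407, 0.08611329]), [np.float64(1.9), np.float64(1.9)])
orange [([325.1, 288.0], [242, 198, 159, 175, 12966])]
brown [([321.4, 304.0], [273, 266, 95, 87, 3365]), ([306.5, 322.9], [301, 313, 13, 22, 102])]
((320.3382873535156, 308.7708740234375), (86.94280242919922, 96.22644805908203), 88.52120208740234)
roll top [0.61594223 0.12283294 0.21401003] rel tcp [-0.0037599   0.00053244 -0.0364    ]
ring depth [0.11841042 0.11985675 0.12235037] pred 0.11991717906055835
[103.36282735 253.49846876]
```

```bash
python3 -m pendant '0.01 -0.035 0.01 0 0 0;0.02 -0.07 0.03 0 0 0;0.03 -0.105 0.05 0 0 0;0.033 -0.112 0.06 0 0 0;0.033 -0.112 0.06 0 0 0'|head -2
python3 -m pendant '0 0 0 0 0 0;0 0 0 0 0 0;0 0 0 0 0 0'|sed -n 2,4p
python3 - <<'E'
from h import *
go((.559,.0228,.19))
c=camera_info('side');p,d=grab_frame('side');cv2.imwrite('pics/s5.png',p);o=r.get_obs()
cv2.imwrite('pics/s5c.png',cv2.resize(p[140:240,240:360],(720,600),interpolation=cv2.INTER_CUBIC))
B,m=blobs(p,(3,150,60),(14,255,255),(270,120,340,215),50);print(B)
for v in range(0,400):
    q=np.nonzero(m[v])[0]
    if len(q)>8: print(v,q.min(),q.max(),end='; ')
u,_=proj(c,(.559-.0025,.0228,.12));print(u)
E
```

```text
clock: 4.95
tcp_pos: [0.5578, 0.0205, 0.1899]
tcp_pos: [0.561, 0.0227, 0.1919]
orientation: [0.41, 3.113, 0.002]
contact_force: [0.0, -0.8, -2.1]
t 5.25 tool delta [ 0.0019 -0.0004  0.0019] tcp [0.561  0.0227 0.1919] yaxis [0.259 0.966 0.001] z [ 0.002  0.001 -1.   ] F [ 0.  -0.8 -2.1]
[([300.3, 177.3], [286, 158, 24, 34, 430])]
159 295 304; 160 295 305; 167 300 308; 168 295 308; 169 295 308; 170 295 308; 171 295 308; 172 295 308; 173 295 309; 174 295 308; 175 295 308; 176 296 308; 177 296 309; 178 296 308; 179 296 308; 180 296 308; 181 296 308; 182 295 308; 183 286 308; 184 286 308; 185 286 308; 186 286 308; 187 287 307; 188 288 306; 189 289 305; 190 291 302; 297.8030634001105
```

View pics/s5c.png

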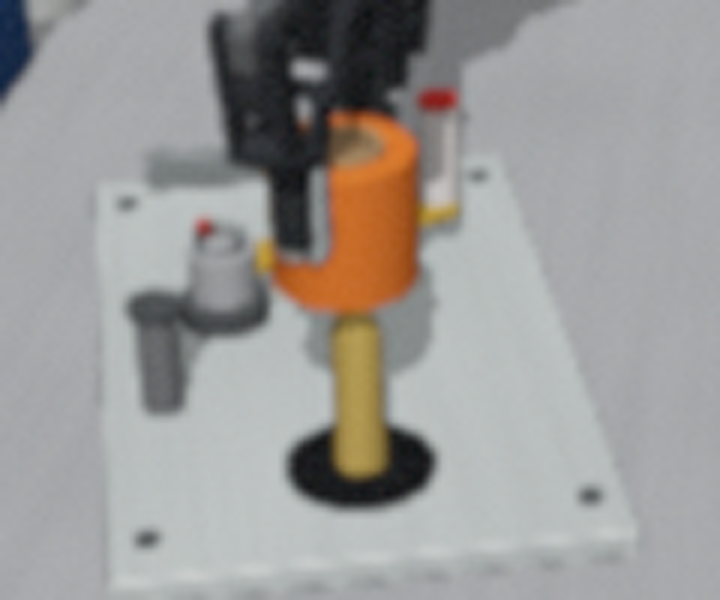

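In the side view the held roll's axis is at about u=297.4, and the spindle axis at about u=299.5 (one px is about 2.4 mm). The roll is about 4 mm too far in +x, matching the top/side triangulation, so I shift it and check again.

```bash
python3 -m pendant '0.004 0 0 0 0 0;0.004 0 0 0 0 0;0.004 0 0 0 0 0'|sed -n 2,4p
cat > chk.py <<'E'
from h import *
go((.557,.0233,.19))
c=camera_info('side');o=r.get_obs();p,d=grab_frame('side')
h=cv2.cvtColor(p,cv2.COLOR_BGR2HSV)
def edges(v,lo,hi,a,b):   # subpixel by saturation-weighted half crossing
    s=h[v,a:b,1].astype(float); t=(s.max()+np.median(s[:4]))/2; q=np.nonzero(s>t)[0]; i,j=q[0],q[-1]
    return a+i-(s[i]-t)/(s[i]-s[i-1]), a+j+(s[j]-t)/(s[j]-s[j+1])
for v in (183,184,185,186): print("roll",v,np.mean(edges(v,0,0,280,314)).round(2),np.round(edges(v,0,0,280,314),1))
print("spindle",[np.mean(edges(v,0,0,290,310)).round(2) for v in range(197,212,3)])
for z in (.03,.06,.086,.1): print(z,proj(c,(.5545,.0235,z)).round(2))
E
python3 chk.py
```

```text
tcp_pos: [0.556, 0.0223, 0.1912]
orientation: [-0.413, -3.114, -0.0]
contact_force: [-0.3, 0.1, -2.4]
t 5.6 tool delta [-0.0007  0.0012  0.0012] tcp [0.556  0.0223 0.1912] yaxis [0.261 0.965 0.   ] z [-0.  0. -1.] F [-0.3  0.1 -2.4]
roll 183 296.61 [282.6 310.7]
roll 184 296.75 [282.7 310.8]
roll 185 299.2 [287.3 311.1]
roll 186 299.33 [287.5 311.1]
spindle [np.float64(298.85), np.float64(299.01), np.float64(299.35), np.float64(299.42), np.float64(299.48)]
0.03 [300.13 211.73]
0.06 [299.65 200.76]
0.086 [299.22 190.94]
0.1 [298.98 185.52]
```

The axes agree within about 1 mm. I descend over the tip and watch the forces.

```bash
python3 -m pendant '0 0.001 0.008 0 0 0;0 0.001 0.015 0 0 0;0 0.001 0.022 0 0 0;0 0.001 0.028 0 0 0;0 0.001 0.028 0 0 0'|sed -n 2,6p; python3 -c "
from h import *
go((.557,.0233,.1084))"
```

```text
tcp_pos: [0.5566, 0.0227, 0.1622]
orientation: [0.414, 3.114, -0.001]
contact_force: [2.6, -1.3, -1.9]
grip_width: 0.0563
gripper_force: 33.1
t 6.15 tool delta [-0.0002  0.0008  0.0538] tcp [0.5566 0.0227 0.1622] yaxis [ 0.261  0.965 -0.001] z [-0.    -0.001 -1.   ] F [ 2.6 -1.3 -1.9]
```

```bash
python3 -m pendant '-0.001 0 0.008 0 0 0;-0.001 0 0.016 0 0 0;-0.001 0 0.024 0 0 0;-0.001 0 0.03 0 0 0;-0.001 0 0.03 0 0 0'|sed -n 2,6p; python3 -c "
from h import *
go((.557,.0233,.1084))"
```

```text
tcp_pos: [0.5571, 0.0228, 0.1321]
orientation: [-0.413, -3.113, 0.001]
contact_force: [1.8, -1.2, -2.8]
grip_width: 0.0561
gripper_force: 33.1
t 6.65 tool delta [0.0002 0.0005 0.0237] tcp [0.5571 0.0228 0.1321] yaxis [ 0.261  0.965 -0.001] z [-0.001 -0.    -1.   ] F [ 1.8 -1.2 -2.8]
```

```bash
python3 -m pendant '-0.001 -0.0005 0.008 0 0 0;-0.001 -0.0005 0.016 0 0 0;-0.001 -0.0005 0.021 0 0 0;-0.001 -0.0005 0.024 0 0 0;-0.001 -0.0005 0.025 0 0 0'|sed -n 2,6p; python3 -m pendant '0 0 0 0 0 0;0 0 0 0 0 0'|sed -n 2,4p
```

```text
tcp_pos: [0.5576, 0.0223, 0.1084]
orientation: [-0.413, -3.112, -0.0]
contact_force: [-6.7, 0.2, 16.1]
grip_width: 0.056
gripper_force: 34.4
tcp_pos: [0.5576, 0.0223, 0.1085]
orientation: [-0.413, -3.113, -0.0]
contact_force: [-3.1, -0.0, 6.1]
```

It is seated at the predicted height, with about 6–16 N on the flange. I release and check.

```bash
python3 -m pendant '0 0 0 0 0 0;0 0 0 0 0 0;0 0 0 0 0 0;0 0 0 0 0 0;0 0 0 0 0 0' 0.085 30|sed -n 2,6p; python3 -m pendant '0 0 -0.03 0 0 0;0 0 -0.07 0 0 0;0 0 -0.11 0 0 0;0 0 -0.13 0 0 0;0 0 -0.13 0 0 0'|sed -n 1,3p
python3 - <<'E'
from h import *
ims=[]
for n,b in(("side",(240,140,360,240)),("top",(300,130,460,250)),):
    p,d=grab_frame(n);ims.append(cv2.resize(p[b[1]:b[3],b[0]:b[2]],(400,320),interpolation=cv2.INTER_CUBIC))
p,d=grab_frame("wrist");cv2.imwrite('pics/w6.png',p);c=camera_info("wrist");go((.5492,-.1604,.2))
cv2.imwrite("pics/c6.png",np.hstack(ims)); 
B,m=blobs(p,(3,120,40),(16,255,255),(0,0,640,400),300);print(B,proj(c,(.555,.023,.072)),proj(c,(.5492,-.1604,.09)))
E
```

```text
tcp_pos: [0.5583, 0.0222, 0.1081]
orientation: [0.413, 3.114, 0.0]
contact_force: [0.2, 0.0, -0.1]
grip_width: 0.0853
gripper_force: 0.0
clock: 8.35
tcp_pos: [0.56, 0.0222, 0.2415]
orientation: [0.413, 3.108, 0.003]
t 8.5 tool delta [-0.0395 -0.1785  0.0373] tcp [0.5576 0.0222 0.2373] yaxis [ 0.261  0.965 -0.   ] z [-0.001 -0.    -1.   ] F [-0.8  0.1  0.4]
[([320.9, 193.5], [281, 151, 79, 86, 3374])] [321.07375815 201.28856164] [ 52.57727061 269.95672739]
```

View pics/c6.png

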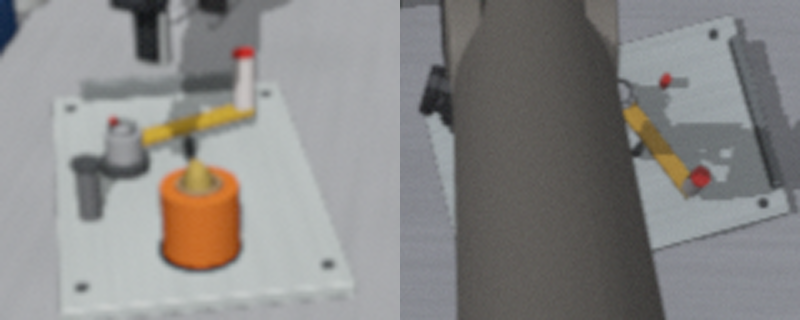

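The roll is fully down on the flange, with the spindle tip protruding above its core and the fingers off it. In the top view the roller and yellow arm are still at rest. Next I measure the roller with the wrist camera.

```bash
python3 - <<'E'
from h import *
p=cv2.imread('pics/w6.png');c=camera_info("wrist")
for lo,hi in(((0,130,50),(4,255,255)),((172,130,50),(180,255,255))):
  for b in blobs(p,lo,hi,(0,0,640,400),15)[0]: print(b,plane(c,b[0],.09).round(4))
print(r.get_obs()["joints"].round(3))
E
python3 -m pendant '-0.02 -0.035 0 0 0 -0.15;-0.03 -0.07 0 0 0 -0.3;-0.035 -0.1 0 0 0 -0.45;-0.04 -0.12 0 0 0 -0.6;-0.04 -0.12 0 0 0 -0.75' 0.06
python3 -c "
from h import *
go((.5492,-.1604,.2));print(r.get_obs()['joints'].round(3))"
```

```text
([54.8, 267.5], [42, 256, 27, 25, 358]) [ 0.5479 -0.1581  0.09  ]
([59.2, 270.7], [47, 259, 22, 21, 121]) [ 0.5508 -0.1564  0.09  ]
[-0.342  0.366  0.238  1.916 -0.11   0.873  1.259]
clock: 9.0
tcp_pos: [0.5641, -0.1084, 0.2363]
orientation: [0.756, -3.045, 0.001]
contact_force: [0.2, 0.7, 1.0]
grip_width: 0.0598
gripper_force: 0.0
t 9.0 tool delta [ 0.0373 -0.039   0.0364] tcp [ 0.5641 -0.1084  0.2363] yaxis [-0.468  0.884  0.   ] z [-0.003 -0.002 -1.   ] F [0.2 0.7 1. ]
[-0.009  0.388  0.113  1.871 -0.052  0.888  2.186]
```

```bash
R='0 0 0 0 0 0'; python3 -m pendant '0 0 0 0 0 0.15;0 0 0 0 0 0.3;0 0 0 0 0 0.45;0 0 0 0 0 0.6;0 0 0 0 0 0.75'|head -1
python3 -m pendant '0 0 0 0 0 0.15;0 0 0 0 0 0.3;0 0 0 0 0 0.45;0 0 0 0 0 0.6;0 0 0 0 0 0.75'|head -1
python3 -m pendant '0 0 0 0 0 0.15;0 0 0 0 0 0.3;0 0 0 0 0 0.45;0 0 0 0 0 0.6;0 0 0 0 0 0.75'|head -1
python3 -m pendant '0 0 0 0 0 0.15;0 0 0 0 0 0.3;0 0 0 0 0 0.35;0 0 0 0 0 0.35;0 0 0 0 0 0.35'
python3 - <<'E'
from h import *
c=camera_info("wrist");go((.549,-.159,.2));print(r.get_obs()['joints'].round(3));p,d=grab_frame("wrist");cv2.imwrite("pics/w7.png",p)
h=cv2.cvtColor(p,cv2.COLOR_BGR2HSV);m=((h[...,0]<5)|(h[...,0]>170))&(h[...,1]>130)&(h[...,2]>50)
n,l,s,q=cv2.connectedComponentsWithStats(m.astype(np.uint8))
for i in range(1,n):
  if s[i][4]>15: print(q[i],s[i],plane(c,q[i],.09).round(4))
print(proj(c,(.549,-.159,.09)))
E
```

```text
clock: 9.5
clock: 10.0
clock: 10.5
clock: 11.0
tcp_pos: [0.565, -0.104, 0.237]
orientation: [-2.734, -1.546, 0.003]
contact_force: [-0.3, 0.1, -0.5]
grip_width: 0.0601
gripper_force: 0.0
t 11.0 tool delta [-0.0553  0.0147  0.0371] tcp [ 0.565 -0.104  0.237] yaxis [ 0.857 -0.515 -0.002] z [-0.002 -0.001 -1.   ] F [-0.3  0.1 -0.5]
[-0.471  0.469  0.721  1.9   -0.384  0.916 -0.106]
[441.76223776 170.00699301] [432 163  18  15 143] [ 0.6442 -0.1179  0.09  ]
[343.92975207 290.89669421] [332 279  25  25 484] [ 0.5515 -0.1593  0.09  ]
[340.50099672 292.30467091]
```

The roller top from three wrist readings and two views is (0.550, -0.159), about 0.088–0.09 high. I approach and grip at a TCP height of 0.122, so the tips are about 9 mm above the bar.

```bash
python3 -m pendant '-0.03 0.008 0.02 0 0 0;-0.055 0.0155 0.04 0 0 0;-0.055 0.0155 0.06 0 0 0;-0.055 0.0155 0.06 0 0 0;-0.055 0.0155 0.06 0 0 0'|sed -n 2,4p
python3 -m pendant '0 0 0.02 0 0 0;0 0 0.04 0 0 0;0 0 0.054 0 0 0;0 0 0.054 0 0 0;0 0 0.054 0 0 0'|sed -n 2,4p
python3 -c "
from h import *
go((.55,-.159,.122))"
```

```text
tcp_pos: [0.5505, -0.1589, 0.1781]
orientation: [-2.735, -1.545, 0.001]
contact_force: [0.0, -0.4, 0.0]
tcp_pos: [0.5509, -0.1591, 0.1247]
orientation: [2.735, 1.545, 0.001]
contact_force: [0.7, -0.5, -0.0]
t 12.05 tool delta [-0.0003 -0.0008  0.0027] tcp [ 0.5509 -0.1591  0.1247] yaxis [ 0.856 -0.516  0.001] z [ 0.001 -0.    -1.   ] F [ 0.7 -0.5 -0. ]
```

```bash
python3 -m pendant '0 0 0 0 0 0;0 0 0 0 0 0;0 0 0 0 0 0;0 0 0 0 0 0;0 0 0 0 0 0' 0.005 50
python3 - <<'E'
from h import *
go((.55,-.159,.122));o=r.get_obs();M=Ro.from_rotvec(o["orientation"]).as_matrix()
a=o["tcp_pos"]; 
for P in ((.634,-.091),(.6355,-.0895)):
  v=a[:2]-P; print("radius",np.linalg.norm(v))
  print([(th,(M.T@np.r_[Ro.from_euler('z',th).as_matrix()[:2,:2]@v-v,0])[:2].round(4).tolist()) for th in(.1,.2,.3,.4,.5,.6,.7,.8,.9,1.0,1.05)])
E
```

```text
clock: 12.55
tcp_pos: [0.5506, -0.1592, 0.1248]
orientation: [2.736, 1.544, 0.001]
contact_force: [-1.2, 0.8, 6.6]
grip_width: 0.0165
gripper_force: 48.6
t 12.55 tool delta [-0.0001 -0.0007  0.0028] tcp [ 0.5506 -0.1592  0.1248] yaxis [ 0.856 -0.517  0.001] z [ 0.001  0.    -1.   ] F [-1.2  0.8  6.6]
radius 0.10773603377852747
[(0.1, [-0.0031, 0.0103]), (0.2, [-0.0052, 0.0209]), (0.3, [-0.0061, 0.0316]), (0.4, [-0.0061, 0.0424]), (0.5, [-0.0049, 0.0531]), (0.6, [-0.0027, 0.0636]), (0.7, [0.0006, 0.0739]), (0.8, [0.0049, 0.0838]), (0.9, [0.0101, 0.0932]), (1.0, [0.0163, 0.102]), (1.05, [0.0197, 0.1062])]
radius 0.1098470831114138
[(0.1, [-0.0031, 0.0105]), (0.2, [-0.0052, 0.0213]), (0.3, [-0.0062, 0.0322]), (0.4, [-0.0061, 0.0432]), (0.5, [-0.0049, 0.0541]), (0.6, [-0.0026, 0.0649]), (0.7, [0.0008, 0.0753]), (0.8, [0.0051, 0.0854]), (0.9, [0.0105, 0.095]), (1.0, [0.0168, 0.104]), (1.05, [0.0203, 0.1082])]
```

```bash
python3 -m pendant '-0.003 0.0105 0 0 0 0;-0.005 0.021 0 0 0 0;-0.006 0.032 0 0 0 0;-0.006 0.043 0 0 0 0;-0.005 0.054 0 0 0 0'
python3 -c "
from h import *
o=r.get_obs();v=o['tcp_pos'][:2]-np.array([.635,-.09]);print(np.linalg.norm(v),np.arctan2(v[1],v[0])-np.arctan2(-.069,-.085),o['joints'].round(2))"
```

```text
clock: 13.05
tcp_pos: [0.5906, -0.1946, 0.1247]
orientation: [-2.736, -1.541, 0.009]
contact_force: [-11.3, -3.7, 11.3]
grip_width: 0.0169
gripper_force: 49.2
0.11361046686162485 0.4874936546554536 [-0.21  0.69  0.59  1.85 -0.53  0.78  0.12]
```

```bash
python3 -m pendant '0.002 0.0107 0 0 0 0;0.005 0.0215 0 0 0 0;0.009 0.032 0 0 0 0;0.0145 0.0415 0 0 0 0;0.0205 0.0505 0 0 0 0'
python3 -m pendant '0 0 0 0 0 0;0 0 0 0 0 0'
python3 - <<'E'
from h import *
o=r.get_obs();v=o['tcp_pos'][:2]-np.array([.635,-.09]);print(np.linalg.norm(v),np.arctan2(v[1],v[0])-np.arctan2(-.069,-.085),o['joints'].round(2))
ims=[]
for n,b in(("side",(240,140,360,240)),("top",(300,110,460,230))):
    p,d=grab_frame(n);ims.append(cv2.resize(p[b[1]:b[3],b[0]:b[2]],(400,320),interpolation=cv2.INTER_CUBIC))
cv2.imwrite("pics/c8.png",np.hstack(ims))
E
```

```text
clock: 13.55
tcp_pos: [0.6459, -0.2006, 0.1245]
orientation: [-2.733, -1.542, 0.006]
contact_force: [-4.9, 5.6, 8.8]
grip_width: 0.0169
gripper_force: 49.1
clock: 13.75
tcp_pos: [0.6474, -0.2004, 0.1246]
orientation: [-2.736, -1.542, 0.001]
contact_force: [-3.6, 0.3, 6.3]
grip_width: 0.0168
gripper_force: 49.2
0.11104913060968191 1.0004048782407537 [-0.19  0.76  0.59  1.7  -0.54  0.85  0.1 ]
```

View pics/c8.png

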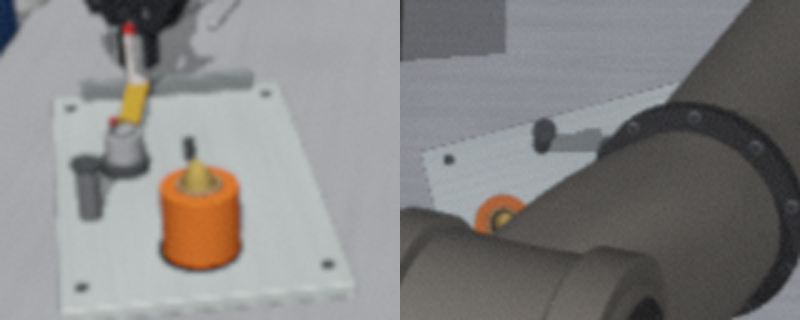

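The side view shows the roller near its end position, with the arm just by the red pin, and the orange roll still seated. I press a few mm further to confirm the stop.

```bash
python3 -m pendant '0.001 0.0016 0 0 0 0;0.0024 0.0032 0 0 0 0;0.0024 0.0032 0 0 0 0;0.0024 0.0032 0 0 0 0'
python3 - <<'E'
from h import *
o=r.get_obs();v=o['tcp_pos'][:2]-np.array([.635,-.09]);print(np.linalg.norm(v),np.arctan2(v[1],v[0])-np.arctan2(-.069,-.085))
c=camera_info("side");p,d=grab_frame("side")
h=cv2.cvtColor(p,cv2.COLOR_BGR2HSV);m=((h[...,0]<5)|(h[...,0]>172))&(h[...,1]>130);m[:130]=0;m[185:]=0;m[:,:240]=0;m[:,350:]=0
n,l,s,q=cv2.connectedComponentsWithStats(m.astype(np.uint8))
for i in range(1,n):
  if s[i][4]>3: print(q[i],s[i],plane(c,q[i],.09).round(4))
for th in(.9,1.0,1.05):
  a=np.arctan2(-.069,-.085)+th; print(th,proj(c,(.635+.11*np.cos(a),-.09+.11*np.sin(a),.09)))
E
```

```text
clock: 14.25
tcp_pos: [0.6486, -0.2004, 0.1245]
orientation: [-2.734, -1.539, 0.007]
contact_force: [-12.6, 2.4, 12.3]
grip_width: 0.0165
gripper_force: 50.2
0.11120120855682583 1.0114814247139325
[277.5 148. ] [276 147   4   3  12] [ 0.6526 -0.2007  0.09  ]
0.9 [283.25958644 148.32219504]
1.0 [279.32135736 148.26774218]
1.05 [277.33629771 148.30039757]
```

The force rose by 9 N for 1 mm of travel, and the roller sits at the 1.0 rad position, so it is on the stop. I hold briefly and hand in.

```bash
python3 -m pendant '0 0 0 0 0 0;0 0 0 0 0 0;0 0 0 0 0 0;0 0 0 0 0 0;0 0 0 0 0 0'|tail -4; python3 -c "
from bench import r
print(r.hand_in())"
```

```text
orientation: [-2.734, -1.539, 0.007]
contact_force: [-11.4, 1.5, 12.8]
grip_width: 0.0168
gripper_force: 50.2
the job is handed in; nothing more can be done
None
```

The orange roll is seated on the spindle and released, the gripper is holding the tension arm against its stop pin, and the job is handed in; no verdict was printed.

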